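# Lock the heater control-box cover with the stud key

## Robot

A 6-joint arm with a two-finger parallel gripper is mounted at the origin on the work surface. World frame = base frame: x ahead of the robot, y to its left, z up, the work surface at z = 0. Lengths are in mm, angles in rad, forces in N, time in s.
With the tool pointing down it reaches from about 300 to 775 mm from the base axis. Payload 14.6 kg.
Tool frame: the origin (TCP) lies midway between the tips of the shut fingers; the grasp point (between the pads) lies 19 mm behind it; z points along the fingers, y is the line along which they close (so a half turn about z gives the same grasp; the last joint's range is limited). The gripper opens to 94 mm and grips with 3 to 60 N. Pads are 16 mm wide; open, the fingers measure 119 mm over their backs; the gripper's body (75 mm by 177 mm) begins 78 mm behind the grasp point.
Start: joints at [1.212, 0.3, 1.521, -0, 1.321, -0.067], TCP at [158.22, 526.741, 205.446] pointing down, gripper open.
Joint ranges: [-3.03, 3.03], [-0.79, 2.21], [0.23, 2.52], [-1.04, 4.18], [0, 3.07], [-2.55, 2.55]. Speed limits (rad/s): [2.22, 2.22, 2.57, 3.14, 3.14, 3.14].

## Interface

Orientations are given as [roll, pitch, yaw] about the fixed x, y, z axes, in that order (R = Rz(yaw) Ry(pitch) Rx(roll)).
In Python, from cell import manip, camera gives the robot as it stands.
- The arm moves only by the tool move_arm, never from a script. Its arguments are lists of equal length, an entry for each row: "dp": the shift along the world's x, y, z in mm, a list of three; "rotation": the turn, a rotation vector about the world's x, y, z in rad, a list of three; "hand": the opening, from 0 (shut) to 1 (fully open). A call has 1 to 10 rows; each row shifts and turns the commanded pose from where the row before left it; what a row does not reach is not made up. A row lasts 1/8 s, in which the tool goes at most 62.5 mm and 10.7 degrees, less where a joint would pass 70% of its speed; a pose out of reach is approached as far as the arm can. A call with a gripper value outside its range is refused whole. The fingers move at their own pace and stop on an object; "newtons" is the grip in N (left out, the last holds). Time passes only in rows, so rows that do not move let the fingers close. It gives the time, the measured TCP pose, the force, the opening and the grip force at its end, in the units of the state.
- manip.read_state(): the state, without advancing time (a new reading comes with each control period).
- camera(name): name is "side" or "top" or "wrist"; returns a dict with "image" (420x560x3 uint8, red, green, blue), "fx", "fy", "cx", "cy" (pixels), "k1" (the pictures are not rectified: a ray, as slopes to the right and down, at radius r is drawn at 1 + k1 r^2 times it, then the intrinsics apply), "R" (3x3) and "t" (3): a world point X has camera coordinates R X + t; the wrist camera has in their place "mount" (4x4, takes a point from camera to tool coordinates, whose origin is the TCP and whose axes are the flange's). Camera axes: x right, y down, z forward; pixel columns grow to the right and rows downward; lengths in mm; the calibration is good to about 2 mm. A picture is of the moment at which its call begins: read the wrist's pose just before it. There is no depth.
- manip.sign_off(): hands the job in; it is judged then, once.
The state is a dict: "clock": time; "joints": joint angles; "qd": joint speeds; "effort": joint torques, N m; "eef_pos": TCP position; "eef_rot": TCP orientation; "wrist_force": force on the tool from outside, world axes, zero at the start; "moment": the same for the moment, N m; "finger_gap": finger opening in mm; "finger_force": force on a finger pad.
Only numpy, scipy, OpenCV 4.12 (cv2) and the standard library are available. Lean on these libraries where they do the work, as an engineer would, in place of code of your own. Each camera call takes 0.05 s, during which the arm holds its last target. There are 200 camera calls.

## Task

The cover of the water heater's control box still has one slotted stud standing proud of its collar. Take the flat-bladed key from its wooden stand, push the stud gently down to its stop with it, and turn it clockwise about a quarter turn until it springs into its catch level with its collar, without forcing it or touching the stud with the fingers, and then put the key back fully home in its stand. Leave the other things on the counter where they are.

Things in the scene. Friction and masses are not known exactly. Their poses are not given: they have to be found in the camera images.
- box: white sheet-metal control box, fixed, 130 mm (x) by 200 mm (y) by 72 mm tall, bare metal cover on top; origin under its centre. Two equal slotted studs on its y axis 60 mm either side of the middle, in collars 50 mm across, 37 mm inside, 4 mm high: the open one at +y stands proud, the one at -y is already fastened. The latch cracks if the key bears on the box or studs with over 18 N.
- stud_seat (a point): centre of the open stud's collar in the plane of the cover's top face, 72 mm above the counter; fixed to the box, axes as the box
- stud_slot (a point): centre of the top face of the open stud's head; moves with it (7 mm above the cover as found, 4 mm above it, level with the collar, when fastened). The head is a steel disc 34 mm across with a blind straight slot along its x axis, 24 mm long, 5 mm wide, 6 mm deep. Its x axis is the box's x axis as found.
- stud_press (a joint): how far the stud is pressed down, m: 0 as found, sprung upwards (3 N to start, plus 0.35 N per mm). It turns only within about 0.8 mm of its hard bottom. Where the bottom lies depends on how the latch was set, 5 to 15.5 mm down, and can only be felt: the spring alone never passes 9 N. Let up half turned it stays low, unfastened; let up in the catch it rises to 3 mm and is held.
- stud_turn (a joint): how far the stud is turned clockwise seen from above, rad: 0 as found, blocked there unless pressed; the catch is at 1.40 (it enters it from about 1.34), hard stop at 1.46. Turning friction is small (under 0.1 N m).
- fastened_stud (a point): centre of the top of the stud that is already fastened, level with its collar; leave it alone
- key: stud key, 90 to 160 g, blade down in its stand; origin mid lower edge of the blade, z up. From below: steel blade 20 mm wide (x), 3 mm thick (y), 8 mm long; barrel 20 mm across to z = 43 mm; flange 36 mm across, z 43 to 48; black flat handle z 48 to 82 mm, 36 mm long (x), 12 mm thick (y), to be gripped across its thickness.
- key_flange (a point): centre of the underside of the key's flange, which rests on the stand's top, 43 mm above the blade's lower edge
- stand: the key's stand, a wooden block fixed to the counter, 70 x 70 mm, 55 mm tall, with a round hole of 24 mm, 50 mm deep, in the middle of its top; origin under its centre
- stand_mouth (a point): centre of the hole's mouth on the stand's top face, 55 mm above the counter
- spice_jar: amber glass spice jar with a steel lid, 42 mm across, 85 mm tall; origin under its centre; a bystander, leave it alone
- screwdriver: ordinary screwdriver with grey handle, 130 mm long, lying on the counter (too small for the studs); origin under its middle; a bystander, leave it alone
- mug: white mug, 76 mm across, 85 mm tall; origin under its centre; a bystander, leave it alone
- tin: food tin, 66 mm across, 95 mm tall; origin under its centre; a bystander, leave it alone
- bowl: small terracotta bowl, 110 mm across, 45 mm tall; origin under its centre; a bystander, leave it alone
- pepper_mill: dark wooden pepper mill, 48 mm across, 130 mm tall; origin under its centre; a bystander, leave it alone
- spoon: wooden spoon, 200 mm long, lying on the counter; origin under its middle; a bystander, leave it alone
Things that resemble listed ones, but are neither listed nor needed, are in the scene too. Leave any yellow look-alike of the key alone. Of the things that look like the stand, the larger one is meant.

How it is judged (in metres and radians):
On the way, in this order (a step that is already met when the one before it is completed fails the run):
1. the key is lifted out of its stand (z of key in the frame of stand_mouth above 0.005 m), for 0.1 s.
2. the stud is being turned under the pressed key (value of joint stud_turn between 0.5 and 1.31 rad and value of joint stud_press above 0.0048 m and contact force between key and box above 2 N), for 0.05 s.
3. the stud has sprung into its catch and the key is off it (value of joint stud_turn above 1.31 rad and value of joint stud_press between 0.002 and 0.0042 m and contact force between key and box below 0.2 N), for 0.2 s.
At the end, for the whole second after the job is handed in: the stud is in its catch (turned at least 1.31 rad, pressed depth between 2 and 4.2 mm), and the key stands released and still in its stand: flange within 4 mm of the stand's top and 5 mm of the hole's centre, less than 0.08 rad off upright (value of joint stud_turn above 1.31 rad and value of joint stud_press between 0.002 and 0.0042 m and horizontal distance between key_flange and stand_mouth below 0.005 m and z of key_flange in the frame of stand_mouth below 0.004 m and angle between key's own z axis and vertical below 0.08 rad and linear speed of key below 0.02 m/s); the robot touches nothing.
It fails at once if the key bears on the box or its studs with more than 18 N (contact force between key and box above 18 N).
It fails at once if the arm or fingers touch the box or its studs with more than 2 N (contact force between any of the arm, the fingers and box above 2 N).
It fails at once if a bystander is moved by more than 20 mm (distance of any of spice_jar, screwdriver, mug, tin, bowl, pepper_mill, spoon from where it was at the start of the episode above 0.02 m).
It also fails if it takes over 64 s, if anything falls off the work surface, if the arm or the gripper's body presses on something with over 40 N, if the wrist force passes 120 N, or if a joint passes its speed limit or range.

## Working session

There is one attempt and no reset: what is moved stays moved. The work goes in short steps, Python scripts to look and compute and a tool call to move; the robot and the scene stay as the last step left them, time stands still between calls to the robot, and variables do not carry over. Pictures are saved under pics/ and viewed, at most 10 in all, crops included, and the job is handed in when it is done.

Besides the shell and the picture viewer there is one more tool, called after "Request:" by a JSON object that holds its "method" and its "body", one argument or row to a line. move_arm: Moves the arm, as the interface text tells. Its arguments: {"type":"object","properties":{"dp":{"type":"array","items":{"type":"array","items":{"type":"number"}}},"rotation":{"type":"array","items":{"type":"array","items":{"type":"number"}}},"hand":{"type":"array","items":{"type":"number"}},"newtons":{"type":"number"}},"required":["dp","rotation","hand"]}

```bash
mkdir -p pics; ls; python3 - <<'E'
from cell import manip,camera
import cv2,numpy as np
s=manip.read_state();print({k:np.round(v,3) for k,v in s.items()})
for n in ["top","side"]:
    c=camera(n);cv2.imwrite(f"pics/{n}0.png",c["image"][:,:,::-1]);print(n,{k:np.round(v,4).tolist() for k,v in c.items() if k!="image"})
    np.savez(f"{n}0.npz",**c)
E
```

```text
pics
{'clock': np.float64(0.0), 'joints': array([ 1.212,  0.3  ,  1.522,  0.   ,  1.321, -0.067]), 'qd': array([-0.   ,  0.   , -0.001,  0.   , -0.   ,  0.001]), 'effort': array([ 1.0000e-03, -5.3180e+01, -3.5274e+01,  7.1000e-02,  2.4000e-02,
       -0.0000e+00]), 'eef_pos': array([158.136, 526.513, 204.884]), 'eef_rot': array([-3.14, -0.  ,  2.85]), 'wrist_force': array([ 0.827,  0.376, -0.117]), 'moment': array([ 0.022, -0.009, -0.021]), 'finger_force': np.float64(0.0), 'finger_gap': np.float64(93.603)}
top {'fx': 474.7044, 'fy': 474.7044, 'cx': 279.9516, 'cy': 215.6952, 'k1': -0.1552, 'R': [[-0.0122, -0.9993, -0.0364], [-0.9882, 0.0177, -0.1523], [0.1528, 0.0342, -0.9877]], 't': [18.8478, 524.5801, 1040.2688]}
side {'fx': 447.8754, 'fy': 447.8754, 'cx': 271.3368, 'cy': 207.011, 'k1': -0.0908, 'R': [[0.8684, -0.4956, 0.0173], [-0.3688, -0.6687, -0.6456], [0.3316, 0.5543, -0.7635]], 't': [-438.3444, 229.7613, 963.4336]}
```

View pics/top0.png

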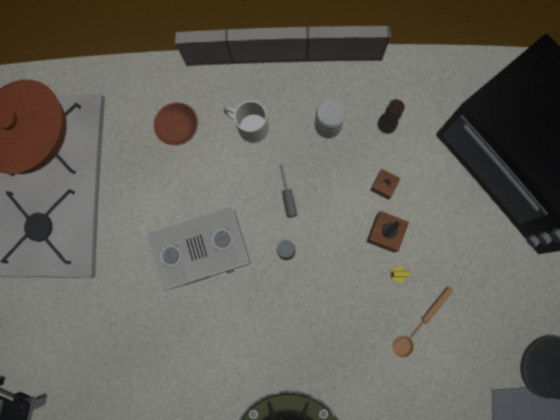

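View pics/side0.png

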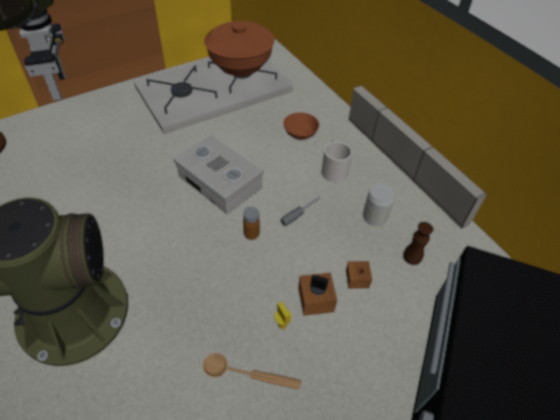

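The top view shows the stand with its key at about (388,231), the small look-alike stand at (386,184) and the yellow key at (400,274). The box is at (198,247), with studs at (171,256) and (222,239). The side view agrees. Next I'll turn these pixels into positions.

```bash
cat > h.py <<'E'
import numpy as np,cv2
from scipy.spatial.transform import Rotation as Ro
from cell import manip,camera
def ray(c,u,v):
    K=np.array([[c["fx"],0,c["cx"]],[0,c["fy"],c["cy"]],[0,0,1.]])
    p=cv2.undistortPoints(np.array([[[u,v]]],float),K,np.array([float(c["k1"]),0,0,0]))[0,0]
    return np.array([p[0],p[1],1.])
def pose(c):
    return (c["Rcw"],c["o"]) if "Rcw" in c else (c["R"].T,-c["R"].T@c["t"])
def onz(c,u,v,z):
    R,o=pose(c);d=R@ray(c,u,v)
    return o+d*(z-o[2])/d[2]
def wrist(name):
    s=manip.read_state();c=dict(camera("wrist"))
    T=np.eye(4);T[:3,:3]=Ro.from_euler("xyz",s["eef_rot"]).as_matrix();T[:3,3]=s["eef_pos"]
    T=T@c["mount"];c["Rcw"]=T[:3,:3];c["o"]=T[:3,3]
    cv2.imwrite(f"pics/{name}.png",c["image"][:,:,::-1]);np.savez(name+".npz",**c)
    return s,c
def load(n): return dict(np.load(n+".npz"))
def proj(c,X):
    R,o=pose(c);p=R.T@(np.asarray(X,float)-o);a=p[:2]/p[2];a=a*(1+c["k1"]*(a@a))
    return a*c["fx"]+[c["cx"],c["cy"]]
E
python3 - <<'E'
from h import *
t=load("top0");s=load("side0")
for n,u,v,z in [("studL",171,256,76),("studR",222,239,76),("stand",388,231,55),("key",391,229,98),("yellow",400,274,30)]: print(n,onz(t,u,v,z).round(1))
for n,u,v,z in [("a",202,152,76),("b",233,174,76),("keytop",319,284,92),("standc",318,290,55)]: print(n,onz(s,u,v,z).round(1))
c=camera("wrist");print({k:np.round(v,4).tolist() for k,v in c.items() if k!="image"})
E
```

```text
studL [433.4 252.   76. ]
studR [469.7 137.9  76. ]
stand [ 483.6 -230.7   55. ]
key [ 482.8 -229.    98. ]
yellow [ 388.  -258.9   30. ]
a [433.5 250.1  76. ]
b [469.2 136.9  76. ]
keytop [ 476.2 -244.2   92. ]
standc [ 481.5 -239.    55. ]
{'fx': 336.1881, 'fy': 336.1881, 'cx': 279.5594, 'cy': 205.9814, 'k1': -0.0241, 'mount': [[0.0002, -0.9677, -0.252, 73.1933], [1.0, 0.0004, -0.0006, 0.7515], [0.0007, -0.252, 0.9677, -178.9138], [0.0, 0.0, 0.0, 1.0]]}
```

Request:
{"method": "move_arm", "body": {
  "dp": [
    [33,-37,0],
    [33,-37,0],
    [33,-37,0],
    [33,-37,0],
    [33,-37,0],
    [33,-37,0],
    [33,-37,0],
    [33,-37,0],
    [29,-36,0],
    [0,0,0]
  ],
  "rotation": [
    [0,0,0],
    [0,0,0],
    [0,0,0],
    [0,0,0],
    [0,0,0],
    [0,0,0],
    [0,0,0],
    [0,0,0],
    [0,0,0],
    [0,0,0]
  ],
  "hand": [1,1,1,1,1,1,1,1,1,1]
}}

```text
clock: 1.4
eef_pos: [452.4, 192.7, 205.1]
eef_rot: [-3.141, -0.0, 2.846]
wrist_force: [-0.5, 0.7, -0.5]
finger_gap: 93.8
finger_force: 0.0
```

```bash
python3 - <<'E'
from h import *
s,c=wrist("w1");print(s["clock"],s["eef_pos"].round(1),s["eef_rot"].round(3),s["joints"].round(2))
for X in [(433,252,76),(469.5,137.5,76)]: print(proj(c,X).round(0))
E
```

```text
1.4 [452.4 192.7 205.1] [-3.141 -0.     2.846] [ 0.33  0.17  1.68 -0.    1.29 -0.95]
[335. 161.]
[230. 231.]
```

View pics/w1.png

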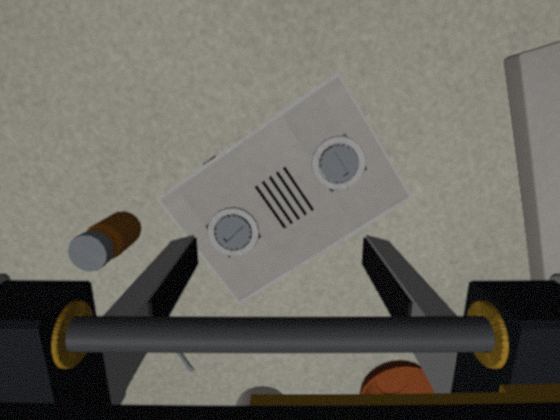

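The wrist view shows the studs at (340,162) and (233,232). The right one's slot looks aligned with the box x axis, so it is the open one. I'll enlarge it to check.

```bash
python3 - <<'E'
from h import *
im=cv2.imread("pics/w1.png")
a=[cv2.resize(im[y-33:y+34,x-33:x+34],(390,390),interpolation=cv2.INTER_CUBIC) for x,y in [(233,232),(340,162)]]
o=np.hstack(a);o=cv2.convertScaleAbs(o,alpha=1.6)
cv2.imwrite("pics/w1c.png",o)
E
```

```text
(no output)
```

View pics/w1c.png

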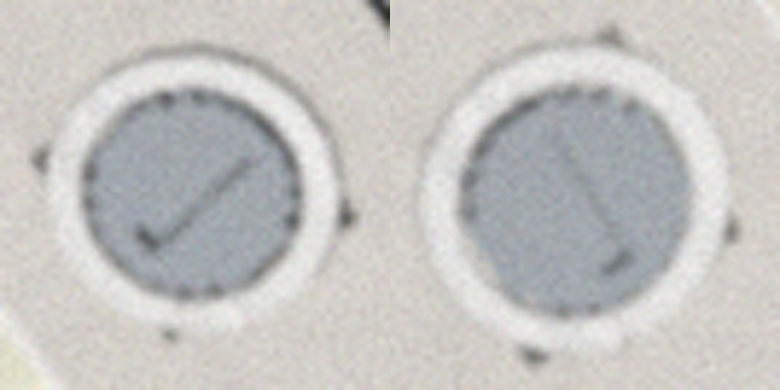

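The crop shows the right stud, (340,162), with its slot along the box x axis, so it is the open one. The left stud is turned and fastened. I'll centre over the open stud and measure it at two opposite yaws to cancel the camera's offset.

Request:
{"method": "move_arm", "body": {
  "dp": [
    [-5,15,-6],
    [-5,15,-6],
    [-5,15,-6],
    [-4,14,-7],
    [0,0,0],
    [0,0,0]
  ],
  "rotation": [
    [0,0,0.15],
    [0,0,0.15],
    [0,0,0.15],
    [0,0,0.15],
    [0,0,0],
    [0,0,0]
  ],
  "hand": [1,1,1,1,1,1]
}}

```text
clock: 2.2
eef_pos: [432.0, 253.9, 180.7]
eef_rot: [-3.142, 0.0, -2.836]
wrist_force: [-0.6, -0.0, 0.5]
finger_gap: 93.9
finger_force: 0.0
```

```bash
cat >> h.py <<'E'
def stud(c,guess,z=79.,name=None):
    u,v=proj(c,[*guess,z]);im=c["image"].astype(float)
    hsv=cv2.GaussianBlur(im,(0,0),1.2)
    m=((hsv[...,2]-hsv[...,0])>6).astype(np.uint8)
    m=cv2.morphologyEx(m,cv2.MORPH_CLOSE,np.ones((7,7),np.uint8))
    n,l,st,ce=cv2.connectedComponentsWithStats(m)
    k=1+np.argmin([np.hypot(*(ce[i]-[u,v]))+(1e3 if st[i,4]<300 else 0) for i in range(1,n)])
    ct=max(cv2.findContours((l==k).astype(np.uint8),0,1)[0],key=cv2.contourArea)
    e=cv2.fitEllipse(cv2.convexHull(ct));return e,onz(c,*e[0],z)
E
python3 - <<'E'
from h import *
s,c=wrist("w2");print(s["clock"],s["eef_pos"].round(1),s["eef_rot"].round(3),s["joints"].round(2))
print(stud(c,(433,252)))
c1=load("w1");print(stud(c1,(433,252)),stud(c1,(469.5,137.5),76))
print(load("w2")["fx"]*34/ (c["o"][2]-79))
E
```

```text
2.2 [432.  253.9 180.7] [-3.142  0.    -2.836] [ 0.46  0.21  1.69 -0.    1.24 -1.42]
(((278.35028076171875, 209.6427764892578), (35.12052536010742, 36.7100830078125), 89.2308349609375), array([435.48816869, 254.46933079,  79.        ]))
(((338.8585510253906, 163.31614685058594), (33.70973587036133, 35.13737869262695), 67.08519744873047), array([435.75681202, 254.59330008,  79.        ])) (((232.66688537597656, 231.8594970703125), (30.750823974609375, 33.09294128417969), 101.11239624023438), array([470.73732507, 140.28440829,  76.        ]))
40.73549644361984
```

Request:
{"method": "move_arm", "body": {
  "dp": [
    [0,0,0],
    [0,0,0],
    [0,0,0],
    [0,0,0],
    [0,0,0],
    [0,0,0],
    [0,0,0],
    [0,0,0],
    [0,0,0],
    [0,0,0]
  ],
  "rotation": [
    [0,0,-0.175],
    [0,0,-0.175],
    [0,0,-0.175],
    [0,0,-0.175],
    [0,0,-0.175],
    [0,0,-0.175],
    [0,0,-0.175],
    [0,0,-0.175],
    [0,0,-0.175],
    [0,0,-0.175]
  ],
  "hand": [1,1,1,1,1,1,1,1,1,1]
}}

```text
clock: 3.5
eef_pos: [432.4, 253.4, 180.8]
eef_rot: [3.141, -0.0, 1.691]
wrist_force: [-1.1, 0.7, -1.4]
finger_gap: 94.3
finger_force: 0.0
```

Request:
{"method": "move_arm", "body": {
  "dp": [
    [0,0,0],
    [0,0,0],
    [0,0,0],
    [0,0,0],
    [0,0,0],
    [0,0,0],
    [0,0,0],
    [0,0,0],
    [0,0,0],
    [0,0,0]
  ],
  "rotation": [
    [0,0,-0.175],
    [0,0,-0.175],
    [0,0,-0.175],
    [0,0,-0.175],
    [0,0,-0.175],
    [0,0,-0.175],
    [0,0,-0.175],
    [0,0,-0.165],
    [0,0,0],
    [0,0,0]
  ],
  "hand": [1,1,1,1,1,1,1,1,1,1]
}}

```text
clock: 4.75
eef_pos: [432.3, 253.6, 180.6]
eef_rot: [-3.142, -0.0, 0.312]
wrist_force: [0.6, 0.4, -0.9]
finger_gap: 94.1
finger_force: 0.0
```

```bash
python3 - <<'E'
from h import *
s,c=wrist("w3");print(s["clock"],s["eef_pos"].round(1),s["eef_rot"].round(3),s["joints"].round(2))
print(stud(c,(433,252)))
a=cv2.imread("pics/w2.png")[:300,140:440];b=cv2.imread("pics/w3.png")[:300,140:440]
cv2.imwrite("pics/w23.png",cv2.convertScaleAbs(np.hstack([a,b]),alpha=1.5))
E
```

```text
4.75 [432.3 253.6 180.6] [-3.142 -0.     0.312] [0.46 0.21 1.69 0.   1.24 1.72]
(((280.382080078125, 200.58885192871094), (36.180850982666016, 36.50319290161133), 105.3157730102539), array([437.07279985, 254.94964179,  79.        ]))
```

View pics/w23.png

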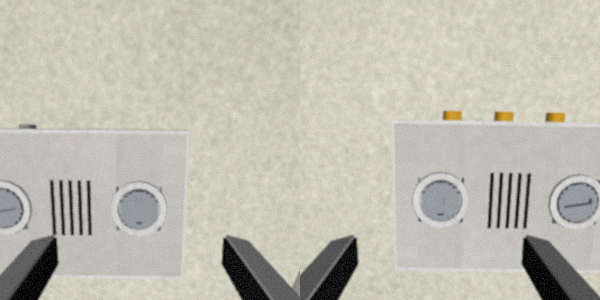

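Request:
{"method": "move_arm", "body": {
  "dp": [
    [6,-54,2],
    [6,-54,2],
    [6,-54,2],
    [6,-54,2],
    [6,-54,2],
    [5,-54,2],
    [5,-54,2],
    [5,-54,2],
    [5,-52,0],
    [0,0,0]
  ],
  "rotation": [
    [0,0,0],
    [0,0,0],
    [0,0,0],
    [0,0,0],
    [0,0,0],
    [0,0,0],
    [0,0,0],
    [0,0,0],
    [0,0,0],
    [0,0,0]
  ],
  "hand": [1,1,1,1,1,1,1,1,1,1]
}}

```text
clock: 6.05
eef_pos: [481.9, -232.9, 196.0]
eef_rot: [-3.141, 0.0, 0.308]
wrist_force: [-0.3, 0.9, -0.7]
finger_gap: 94.1
finger_force: 0.0
```

```bash
python3 - <<'E'
from h import *
s,c=wrist("w4");print(s["clock"],s["eef_pos"].round(1),s["eef_rot"].round(3),s["joints"].round(2))
c3=load("w3");a=stud(c3,(437,255))[1];b=stud(c3,(470,139),76);print(a,b,np.arctan2(*(a-b[1])[[1,0]])-np.pi/2,np.hypot(*(a-b[1])[:2]))
b=stud(c:=load("w2"),(470,140),76);a=stud(c,(437,255))[1];print(b,np.arctan2(*(a-b[1])[[1,0]])-np.pi/2)
a=cv2.imread("pics/w4.png")
cv2.imwrite("pics/w4c.png",cv2.resize(cv2.convertScaleAbs(a[100:300,180:380],alpha=2.),(600,600),interpolation=cv2.INTER_CUBIC))
E
```

```text
6.05 [ 481.9 -232.9  196. ] [-3.141  0.     0.308] [-0.52  0.28  1.58 -0.    1.29  0.74]
[437.07279985 254.94964179  79.        ] (((417.3570251464844, 202.483154296875), (34.033721923828125, 37.855892181396484), 47.795928955078125), array([471.52953648, 140.43921937,  76.        ])) 0.2922866863564142 119.58220412289918
(((141.80606079101562, 207.76535034179688), (33.57987594604492, 37.47745132446289), 124.2042007446289), array([470.74735269, 140.02837293,  76.        ])) 0.29887072184381225
```

View pics/w4c.png

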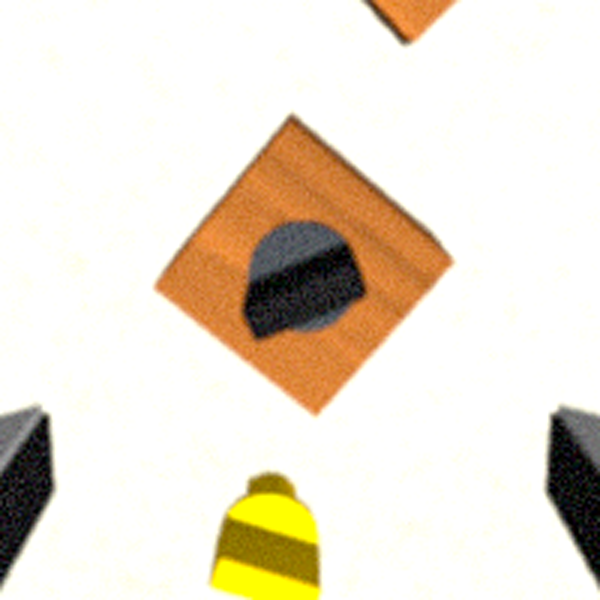

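The crop shows the stand's top as a quad with corners (292,115), (452,262), (316,414) and (155,288). The handle is a black bar whose far top edge runs (258,338)→(365,293). The yellow look-alike is below it.

```bash
python3 - <<'E'
from h import *
c=load("w4");im=cv2.GaussianBlur(c["image"],(0,0),.7).astype(int)
f=lambda x,y:(180+(x+.5)/3-.5,100+(y+.5)/3-.5)
print("stand centre",onz(c,*np.mean([f(*p) for p in [(292,115),(452,262),(316,414),(155,288)]],0),55).round(1))
sub=np.zeros(im.shape[:2],bool);sub[160:225,250:315]=1
mx=im.max(2)
print(mx[170:216:2,282])
m=(mx<22)&sub;m=cv2.morphologyEx(m.astype(np.uint8),2,np.ones((3,3)))
ct=max(cv2.findContours(m,0,1)[0],key=cv2.contourArea);r=cv2.minAreaRect(ct);b=cv2.boxPoints(r);print(r,b.round(1).tolist())
for p in b: print(onz(c,*p,94).round(1))
# whole key dark blob minus
d=((im[...,0]-im[...,2])<12)&(mx<70)&sub
ct=max(cv2.findContours(d.astype(np.uint8),0,1)[0],key=cv2.contourArea);P=np.array([x[0] for x in ct]);print("blob",P.min(0),P.max(0))
up=P[P[:,1]<184]
(cx,cy),rad=cv2.minEnclosingCircle(up);e=cv2.fitEllipse(up);print("flange",e,onz(c,*e[0],60).round(1))
for X in [(c["o"][0],0,0)]: print(c["o"].round(1))
print("expected flange px dia",c["fx"]*36/np.linalg.norm(c["o"]-[482,-231,60]))
E
```

```text
stand centre [ 488.1 -231.8   55. ]
[108 103  59  47  48  44  48  46  26   6   7   9  19  22  17  17  16  18
  24  44  73 103 109]
((279.96551513671875, 196.91380310058594), (18.383838653564453, 38.624629974365234), 68.19859313964844) [[258.6000061035156, 195.60000610351562], [294.5, 181.1999969482422], [301.29998779296875, 198.3000030517578], [265.3999938964844, 212.60000610351562]]
[ 485.1 -212.5   94. ]
[ 506.2 -237.9   94. ]
[ 493.9 -248.1   94. ]
[ 472.3 -222.5   94. ]
blob [262 175] [299 211]
flange ((280.51373291015625, 185.09336853027344), (20.742237091064453, 29.135589599609375), 89.72985076904297) [ 493.2 -229.7   60. ]
[ 551.  -210.   374.9]
expected flange px dia 37.469610036076645
```

Request:
{"method": "move_arm", "body": {
  "dp": [
    [5.3,1.1,0],
    [0,0,0],
    [0,0,0],
    [0,0,0],
    [0,0,0],
    [0,0,0],
    [0,0,0],
    [0,0,0],
    [0,0,0],
    [0,0,0]
  ],
  "rotation": [
    [0,0,0.18],
    [0,0,0.18],
    [0,0,0.18],
    [0,0,0.18],
    [0,0,0.18],
    [0,0,0.18],
    [0,0,0.18],
    [0,0,0.18],
    [0,0,0.18],
    [0,0,0.18]
  ],
  "hand": [1,1,1,1,1,1,1,1,1,1]
}}

```text
clock: 7.35
eef_pos: [487.6, -227.7, 196.6]
eef_rot: [3.141, -0.0, 2.118]
wrist_force: [0.0, 0.2, -0.5]
finger_gap: 93.9
finger_force: 0.0
```

Request:
{"method": "move_arm", "body": {
  "dp": [
    [0,0,0],
    [0,0,0],
    [0,0,0]
  ],
  "rotation": [
    [0,0,0.16],
    [0,0,0],
    [0,0,0]
  ],
  "hand": [0.6,0.6,0.6]
}}

```text
clock: 7.72
eef_pos: [487.6, -228.5, 196.6]
eef_rot: [3.141, 0.0, 2.267]
wrist_force: [-0.2, -0.3, 0.4]
finger_gap: 67.7
finger_force: 0.0
```

```bash
python3 - <<'E'
from h import *
s,c=wrist("w5");print(s["clock"],s["eef_pos"].round(1),s["eef_rot"].round(3),s["joints"].round(2),s["finger_gap"])
im=cv2.GaussianBlur(c["image"],(0,0),.7).astype(int)
u,v=proj(c,[487,-232,94]).astype(int);print(u,v)
sub=np.zeros(im.shape[:2],bool);sub[v-35:v+30,u-35:u+35]=1
mx=im.max(2);print(mx[v-30:v+20:2,u])
m=(mx<24)&sub;m=cv2.morphologyEx(m.astype(np.uint8),2,np.ones((3,3)))
ct=max(cv2.findContours(m,0,1)[0],key=cv2.contourArea);r=cv2.minAreaRect(ct);b=cv2.boxPoints(r);print(r)
for p in b: print(p,onz(c,*p,94).round(1))
cv2.imwrite("pics/w5c.png",cv2.resize(cv2.convertScaleAbs(c["image"][100:300,180:380,::-1],alpha=2.),(600,600),interpolation=cv2.INTER_CUBIC))
E
```

```text
7.725 [ 487.6 -228.5  196.6] [3.141 0.    2.267] [-0.51  0.28  1.57  0.    1.29 -1.2 ] 67.74873144056926
276 208
[114  80  19   9   8   9  17  21  16  17  22  18  19  19  23  16  21  17
  17  23  23  18  22  17  40]
((275.5, 203.5), (43.0, 11.0), 90.0)
[270. 182.] [ 468.1 -217.2   94. ]
[281. 182.] [ 475.2 -211.2   94. ]
[281. 225.] [ 499.8 -240.6   94. ]
[270. 225.] [ 492.4 -246.8   94. ]
```

View pics/w5c.png

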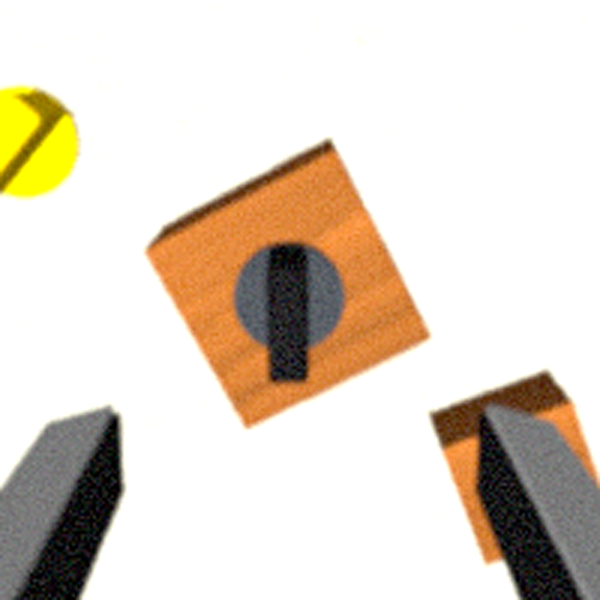

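The crop confirms the handle lies square to the fingers, at crop x about 288, over the stand's hole. Descending.

Request:
{"method": "move_arm", "body": {
  "dp": [
    [-0.9,-3.4,-30],
    [0,0,-30],
    [0,0,-30],
    [0,0,-20],
    [0,0,0],
    [0,0,0]
  ],
  "rotation": [
    [0,0,0],
    [0,0,0],
    [0,0,0],
    [0,0,0],
    [0,0,0],
    [0,0,0]
  ],
  "hand": [0.6,0.6,0.6,0.6,0.6,0.6]
}}

```text
clock: 8.52
eef_pos: [487.0, -232.7, 87.4]
eef_rot: [3.141, 0.001, 2.269]
wrist_force: [-0.0, -0.1, 0.6]
finger_gap: 56.2
finger_force: 0.0
```

Request:
{"method": "move_arm", "body": {
  "dp": [
    [-0.2,0.5,-12],
    [0,0,-11],
    [0,0,0],
    [0,0,0],
    [0,0,0],
    [0,0,0],
    [0,0,0],
    [0,0,0],
    [0,0,0],
    [0,0,0]
  ],
  "rotation": [
    [0,0,0],
    [0,0,0],
    [0,0,0],
    [0,0,0],
    [0,0,0],
    [0,0,0],
    [0,0,0],
    [0,0,0],
    [0,0,0],
    [0,0,0]
  ],
  "hand": [0.6,0.6,0.6,0.05,0.05,0.05,0.05,0.05,0.05,0.05],
  "newtons": 40
}}

```text
clock: 9.78
eef_pos: [486.4, -232.1, 63.5]
eef_rot: [-3.142, 0.0, 2.27]
wrist_force: [-0.5, -0.6, 1.7]
finger_gap: 11.7
finger_force: 40.0
```

Request:
{"method": "move_arm", "body": {
  "dp": [
    [0,0,10],
    [0,0,20],
    [0,0,30],
    [0,0,30],
    [0,0,36],
    [0,0,0],
    [0,0,0],
    [0,0,0]
  ],
  "rotation": [
    [0,0,0],
    [0,0,0],
    [0,0,0],
    [0,0,0],
    [0,0,0],
    [0,0,0],
    [0,0,0],
    [0,0,0]
  ],
  "hand": [0.05,0.05,0.05,0.05,0.05,0.05,0.05,0.05]
}}

```text
clock: 10.78
eef_pos: [486.0, -231.8, 188.4]
eef_rot: [-3.141, -0.002, 2.27]
wrist_force: [0.9, -0.8, -0.9]
finger_gap: 12.0
finger_force: 40.0
```

```bash
python3 - <<'E'
from h import *
s,c=wrist("w6");print(s["eef_pos"].round(1))
cv2.imwrite("pics/w6c.png",cv2.resize(cv2.convertScaleAbs(c["image"][100:300,180:380,::-1],alpha=1.8),(600,600),interpolation=cv2.INTER_CUBIC))
R=Ro.from_euler("xyz",s["eef_rot"]).as_matrix()
for z in (51.5,8.5,3.5): print(z,proj(c,s["eef_pos"]+R@[0,0,z]).round(1))
# handle mask stand centre
E
```

```text
[ 486.  -231.8  188.4]
51.5 [279.  224.1]
8.5 [278.9 246.1]
3.5 [278.9 249.3]
```

View pics/w6c.png

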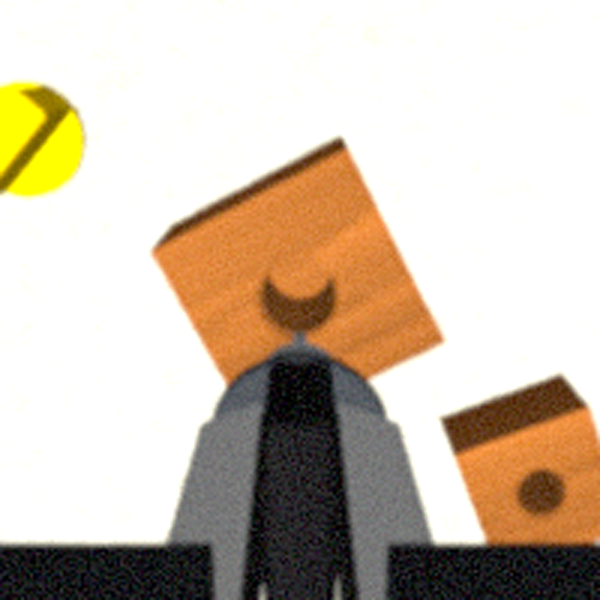

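The crop shows the key held square with its flange apex at (300,347). The hole in the stand is visible, about (262–336, bottom 333).

```bash
python3 - <<'E'
from h import *
c=load("w6");p=np.array([486.,-231.8,188.4]);R=Ro.from_euler("xyz",[-3.141,0,2.27]).as_matrix()
for n,t in [("flange rim",(18,0,3.5)),("flange low",(18,0,8.5)),("blade tip",(10,0,51.5)),("barrel low",(10,0,43.5))]: print(n,proj(c,p+R@t).round(1), ((proj(c,p+R@t)-[179.7,99.7])*3).round(0))
g=c["image"].max(2).astype(int);r=c["image"].astype(int)
print("col279 rows 205-226",g[205:226,279].tolist(),(r[205:226,279,0]-r[205:226,279,2]).tolist())
h=onz(c,179.7+299/3,99.7+296/3,55);print("hole",h.round(1),"corr",(h-R@[.83,0,0]).round(1))
E
```

```text
flange rim [278.9 219.6] [298. 360.]
flange low [278.9 217.1] [298. 352.]
blade tip [279.  210.8] [298. 333.]
barrel low [279.  213.9] [298. 342.]
col279 rows 205-226 [58, 60, 56, 54, 54, 58, 54, 56, 55, 61, 59, 47, 40, 32, 32, 28, 22, 14, 17, 17, 0] [44, 45, 42, 43, 39, 29, 11, 3, 0, -5, -4, -4, 1, 3, -2, 0, 0, 6, -9, 1, 0]
hole [ 486.2 -231.9   55. ] corr [ 486.7 -232.5   55. ]
```

Request:
{"method": "move_arm", "body": {
  "dp": [
    [-5.5,54,0],
    [-5.5,54,0],
    [-5.5,54,0],
    [-5.5,54,0],
    [-5.5,54,0],
    [-5.5,54,0],
    [-5.5,54,0],
    [-5.5,54,0],
    [-5.7,54.5,0],
    [0,0,0]
  ],
  "rotation": [
    [0,0,0.13],
    [0,0,0.13],
    [0,0,0.13],
    [0,0,0.13],
    [0,0,0.13],
    [0,0,0.13],
    [0,0,0.13],
    [0,0,0.13],
    [0,0,0.128],
    [0,0,0]
  ],
  "hand": [0.05,0.05,0.05,0.05,0.05,0.05,0.05,0.05,0.05,0.05]
}}

```text
clock: 12.08
eef_pos: [435.7, 257.1, 188.6]
eef_rot: [3.141, -0.001, -2.84]
wrist_force: [-0.9, -0.4, -1.1]
finger_gap: 11.9
finger_force: 40.0
```

Request:
{"method": "move_arm", "body": {
  "dp": [
    [0,0,-15],
    [0,0,-15],
    [0,0,-10],
    [0,0,0],
    [0,0,0],
    [0,0,0]
  ],
  "rotation": [
    [0,0,0],
    [0,0,0],
    [0,0,0],
    [0,0,0],
    [0,0,0],
    [0,0,0]
  ],
  "hand": [0.05,0.05,0.05,0.05,0.05,0.05]
}}

```text
clock: 12.82
eef_pos: [436.9, 254.5, 149.9]
eef_rot: [3.141, 0.001, -2.845]
wrist_force: [0.3, 0.4, -1.4]
finger_gap: 11.5
finger_force: 40.0
```

```bash
python3 - <<'E'
from h import *
s,c=wrist("w7");print(s["clock"],s["eef_pos"].round(2),s["eef_rot"].round(4),s["wrist_force"].round(2),s["joints"].round(2))
p=s["eef_pos"];R=Ro.from_euler("xyz",s["eef_rot"]).as_matrix()
x0,y0=proj(c,p+R@[10,0,51.5]).astype(int)
print(x0,y0,proj(c,[436.3,254.7,79]).round(1))
o=cv2.resize(cv2.convertScaleAbs(c["image"][y0-50:y0+30,x0-50:x0+50,::-1],alpha=1.7),(750,600),interpolation=cv2.INTER_CUBIC)
cv2.imwrite("pics/w7c.png",o)
E
```

```text
12.825 [436.92 254.47 149.87] [ 3.1415e+00  8.0000e-04 -2.8455e+00] [ 0.31  0.41 -1.45] [ 0.45  0.26  1.71  0.    1.17 -1.41]
278 209 [279.3 215. ]
```

View pics/w7c.png

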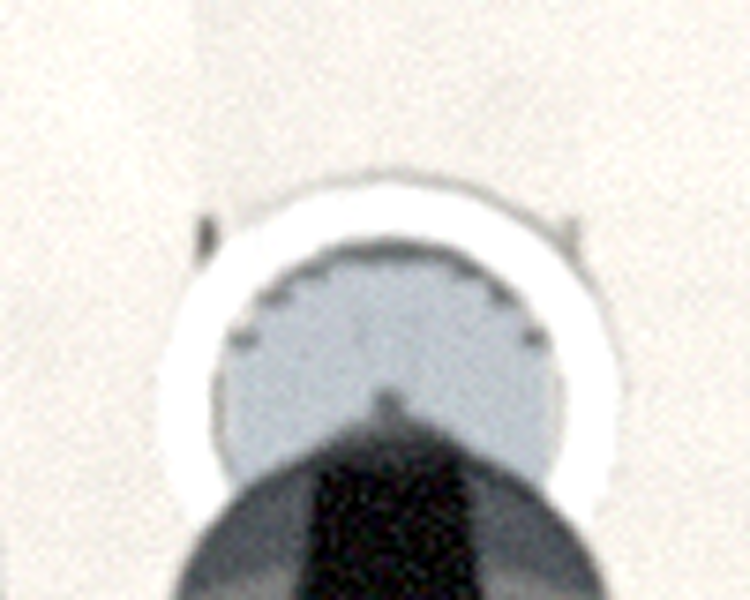

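The crop shows the blade tip at (387,400) and the stud's centre at x≈389–390, so they are aligned to about 0.3 mm. I'll nudge the key and lower it.

Request:
{"method": "move_arm", "body": {
  "dp": [
    [-0.6,0.2,-5],
    [0,0,-6],
    [0,0,-5],
    [0,0,-3],
    [0,0,-2],
    [0,0,0],
    [0,0,0]
  ],
  "rotation": [
    [0,0,0],
    [0,0,0],
    [0,0,0],
    [0,0,0],
    [0,0,0],
    [0,0,0],
    [0,0,0]
  ],
  "hand": [0.05,0.05,0.05,0.05,0.05,0.05,0.05]
}}

```text
clock: 13.75
eef_pos: [436.2, 254.7, 128.6]
eef_rot: [3.142, 0.0, -2.845]
wrist_force: [-0.2, 0.4, -1.7]
finger_gap: 11.8
finger_force: 40.0
```

Request:
{"method": "move_arm", "body": {
  "dp": [
    [0,0,-1.5],
    [0,0,-1],
    [0,0,0],
    [0,0,0]
  ],
  "rotation": [
    [0,0,0],
    [0,0,0],
    [0,0,0],
    [0,0,0]
  ],
  "hand": [0.05,0.05,0.05,0.05]
}}

```text
clock: 14.25
eef_pos: [436.1, 254.6, 126.0]
eef_rot: [-3.142, 0.0, -2.845]
wrist_force: [-0.0, 0.6, -2.4]
finger_gap: 12.1
finger_force: 40.0
```

Request:
{"method": "move_arm", "body": {
  "dp": [
    [0,0,-1],
    [0,0,-1],
    [0,0,0],
    [0,0,0]
  ],
  "rotation": [
    [0,0,0],
    [0,0,0],
    [0,0,0],
    [0,0,0]
  ],
  "hand": [0.05,0.05,0.05,0.05]
}}

```text
clock: 14.75
eef_pos: [436.2, 254.7, 124.0]
eef_rot: [3.142, 0.0, -2.845]
wrist_force: [0.1, 0.7, 0.5]
finger_gap: 11.7
finger_force: 40.0
```

Request:
{"method": "move_arm", "body": {
  "dp": [
    [0,0,-1],
    [0,0,-1],
    [0,0,0],
    [0,0,0]
  ],
  "rotation": [
    [0,0,0],
    [0,0,0],
    [0,0,0],
    [0,0,0]
  ],
  "hand": [0.05,0.05,0.05,0.05]
}}

```text
clock: 15.25
eef_pos: [436.2, 254.7, 122.0]
eef_rot: [3.142, 0.0, -2.845]
wrist_force: [0.3, 1.0, 1.7]
finger_gap: 11.8
finger_force: 40.0
```

Contact came at TCP z≈124.3. That is the slot's floor height, so the blade is in the slot. Now I'll press in small steps to feel for the bottom.

Request:
{"method": "move_arm", "body": {
  "dp": [
    [0,0,-1],
    [0,0,-1],
    [0,0,0],
    [0,0,0]
  ],
  "rotation": [
    [0,0,0],
    [0,0,0],
    [0,0,0],
    [0,0,0]
  ],
  "hand": [0.05,0.05,0.05,0.05]
}}

```text
clock: 15.75
eef_pos: [436.2, 254.6, 120.0]
eef_rot: [-3.142, 0.0, -2.845]
wrist_force: [0.6, -0.0, 2.1]
finger_gap: 11.9
finger_force: 40.0
```

Request:
{"method": "move_arm", "body": {
  "dp": [
    [0,0,-0.5],
    [0,0,0],
    [0,0,0]
  ],
  "rotation": [
    [0,0,0],
    [0,0,0],
    [0,0,0]
  ],
  "hand": [0.05,0.05,0.05]
}}

```text
clock: 16.12
eef_pos: [436.2, 254.7, 119.5]
eef_rot: [3.142, 0.0, -2.845]
wrist_force: [-1.0, -0.1, 2.7]
finger_gap: 11.7
finger_force: 40.0
```

Request:
{"method": "move_arm", "body": {
  "dp": [
    [0,0,-0.5],
    [0,0,0],
    [0,0,0]
  ],
  "rotation": [
    [0,0,0],
    [0,0,0],
    [0,0,0]
  ],
  "hand": [0.05,0.05,0.05]
}}

```text
clock: 16.5
eef_pos: [436.1, 254.6, 119.0]
eef_rot: [3.142, 0.0, -2.845]
wrist_force: [-0.5, -0.7, 1.7]
finger_gap: 11.8
finger_force: 40.0
```

Request:
{"method": "move_arm", "body": {
  "dp": [
    [0,0,-0.6],
    [0,0,0],
    [0,0,0]
  ],
  "rotation": [
    [0,0,0],
    [0,0,0],
    [0,0,0]
  ],
  "hand": [0.05,0.05,0.05]
}}

```text
clock: 16.88
eef_pos: [436.1, 254.7, 118.4]
eef_rot: [3.142, 0.0, -2.845]
wrist_force: [0.1, 0.7, 3.0]
finger_gap: 11.8
finger_force: 40.0
```

Request:
{"method": "move_arm", "body": {
  "dp": [
    [0,0,-0.5],
    [0,0,0],
    [0,0,0]
  ],
  "rotation": [
    [0,0,0],
    [0,0,0],
    [0,0,0]
  ],
  "hand": [0.05,0.05,0.05]
}}

```text
clock: 17.25
eef_pos: [436.1, 254.7, 117.8]
eef_rot: [-3.142, 0.0, -2.845]
wrist_force: [-0.0, -0.7, 4.0]
finger_gap: 12.1
finger_force: 40.0
```

Request:
{"method": "move_arm", "body": {
  "dp": [
    [0,0,-0.5],
    [0,0,0],
    [0,0,0]
  ],
  "rotation": [
    [0,0,0],
    [0,0,0],
    [0,0,0]
  ],
  "hand": [0.05,0.05,0.05]
}}

```text
clock: 17.62
eef_pos: [436.1, 254.6, 117.3]
eef_rot: [3.142, 0.0, -2.845]
wrist_force: [0.2, 0.5, 3.2]
finger_gap: 11.9
finger_force: 40.0
```

Request:
{"method": "move_arm", "body": {
  "dp": [
    [0,0,-0.5],
    [0,0,0],
    [0,0,0]
  ],
  "rotation": [
    [0,0,0],
    [0,0,0],
    [0,0,0]
  ],
  "hand": [0.05,0.05,0.05]
}}

```text
clock: 18.0
eef_pos: [436.1, 254.6, 116.8]
eef_rot: [-3.142, 0.0, -2.845]
wrist_force: [0.8, -0.9, 2.7]
finger_gap: 11.5
finger_force: 40.0
```

Request:
{"method": "move_arm", "body": {
  "dp": [
    [0,0,-0.5],
    [0,0,0],
    [0,0,0]
  ],
  "rotation": [
    [0,0,0],
    [0,0,0],
    [0,0,0]
  ],
  "hand": [0.05,0.05,0.05]
}}

```text
clock: 18.38
eef_pos: [436.1, 254.7, 116.3]
eef_rot: [3.142, 0.0, -2.845]
wrist_force: [-0.6, 0.9, 3.1]
finger_gap: 11.2
finger_force: 40.0
```

Request:
{"method": "move_arm", "body": {
  "dp": [
    [0,0,-0.5],
    [0,0,0],
    [0,0,0]
  ],
  "rotation": [
    [0,0,0],
    [0,0,0],
    [0,0,0]
  ],
  "hand": [0.05,0.05,0.05]
}}

```text
clock: 18.75
eef_pos: [436.1, 254.6, 115.8]
eef_rot: [3.142, -0.0, -2.845]
wrist_force: [0.1, 0.2, 3.3]
finger_gap: 11.9
finger_force: 40.0
```

Request:
{"method": "move_arm", "body": {
  "dp": [
    [0,0,-0.5],
    [0,0,0],
    [0,0,0]
  ],
  "rotation": [
    [0,0,0],
    [0,0,0],
    [0,0,0]
  ],
  "hand": [0.05,0.05,0.05]
}}

```text
clock: 19.12
eef_pos: [436.1, 254.6, 115.3]
eef_rot: [-3.142, -0.0, -2.845]
wrist_force: [-0.3, 0.8, 3.6]
finger_gap: 11.6
finger_force: 40.0
```

Request:
{"method": "move_arm", "body": {
  "dp": [
    [0,0,-0.5],
    [0,0,0],
    [0,0,0]
  ],
  "rotation": [
    [0,0,0],
    [0,0,0],
    [0,0,0]
  ],
  "hand": [0.05,0.05,0.05]
}}

```text
clock: 19.5
eef_pos: [436.1, 254.6, 114.8]
eef_rot: [-3.142, -0.0, -2.845]
wrist_force: [-0.2, -0.1, 4.0]
finger_gap: 11.5
finger_force: 40.0
```

Request:
{"method": "move_arm", "body": {
  "dp": [
    [0,0,-0.5],
    [0,0,0],
    [0,0,0]
  ],
  "rotation": [
    [0,0,0],
    [0,0,0],
    [0,0,0]
  ],
  "hand": [0.05,0.05,0.05]
}}

```text
clock: 19.88
eef_pos: [436.1, 254.6, 114.4]
eef_rot: [-3.142, 0.0, -2.845]
wrist_force: [-0.0, -1.4, 5.4]
finger_gap: 11.7
finger_force: 40.0
```

Request:
{"method": "move_arm", "body": {
  "dp": [
    [0,0,-0.5],
    [0,0,0],
    [0,0,0]
  ],
  "rotation": [
    [0,0,0],
    [0,0,0],
    [0,0,0]
  ],
  "hand": [0.05,0.05,0.05]
}}

```text
clock: 20.25
eef_pos: [436.2, 254.7, 114.2]
eef_rot: [3.142, 0.0, -2.845]
wrist_force: [-0.5, 0.0, 8.5]
finger_gap: 12.2
finger_force: 40.0
```

The bottom is felt: the TCP stalls at 114.2 and the force rises to about 10 N once the key's weight is added. Now I'll turn clockwise while holding the press.

Request:
{"method": "move_arm", "body": {
  "dp": [
    [0,0,0],
    [0,0,0],
    [0,0,0],
    [0,0,0],
    [0,0,0]
  ],
  "rotation": [
    [0,0,-0.1],
    [0,0,-0.1],
    [0,0,-0.1],
    [0,0,-0.1],
    [0,0,0]
  ],
  "hand": [0.05,0.05,0.05,0.05,0.05]
}}

```text
clock: 20.88
eef_pos: [436.3, 254.7, 114.3]
eef_rot: [3.141, 0.001, 3.036]
wrist_force: [-0.4, -0.9, 8.3]
finger_gap: 11.9
finger_force: 40.0
```

```bash
python3 -c "
from h import *
s=manip.read_state();print(s['moment'].round(2),s['wrist_force'].round(1),s['eef_pos'].round(2),s['eef_rot'].round(3),s['joints'].round(2))"
```

```text
[-0.12  0.12 -0.  ] [-0.4 -0.9  8.3] [436.33 254.69 114.26] [3.141e+00 1.000e-03 3.036e+00] [ 0.46  0.3   1.75 -0.    1.09 -1.01]
```

Request:
{"method": "move_arm", "body": {
  "dp": [
    [0,0,0],
    [0,0,0],
    [0,0,0],
    [0,0,0],
    [0,0,0],
    [0,0,0],
    [0,0,0],
    [0,0,0],
    [0,0,0]
  ],
  "rotation": [
    [0,0,-0.1],
    [0,0,-0.1],
    [0,0,-0.1],
    [0,0,-0.1],
    [0,0,-0.1],
    [0,0,-0.1],
    [0,0,-0.1],
    [0,0,-0.1],
    [0,0,0]
  ],
  "hand": [0.05,0.05,0.05,0.05,0.05,0.05,0.05,0.05,0.05]
}}

```text
clock: 22.0
eef_pos: [436.5, 254.6, 114.3]
eef_rot: [3.141, 0.001, 2.236]
wrist_force: [1.4, -0.6, 7.0]
finger_gap: 12.0
finger_force: 40.0
```

```bash
python3 -c "
from h import *
s=manip.read_state();print(s['moment'].round(3),s['wrist_force'].round(1),s['eef_pos'].round(2),s['eef_rot'].round(3),s['joints'].round(2))"
```

```text
[-0.328 -0.173  0.023] [ 1.4 -0.6  7. ] [436.55 254.6  114.29] [3.141e+00 1.000e-03 2.236e+00] [ 0.46  0.3   1.75 -0.    1.09 -0.21]
```

Request:
{"method": "move_arm", "body": {
  "dp": [
    [0,0,0],
    [0,0,0],
    [0,0,0],
    [0,0,0],
    [0,0,0]
  ],
  "rotation": [
    [0,0,-0.08],
    [0,0,-0.08],
    [0,0,-0.08],
    [0,0,-0.05],
    [0,0,0]
  ],
  "hand": [0.05,0.05,0.05,0.05,0.05]
}}

```text
clock: 22.62
eef_pos: [436.6, 254.5, 114.3]
eef_rot: [3.14, 0.0, 1.947]
wrist_force: [1.3, -1.1, 7.1]
finger_gap: 11.8
finger_force: 40.0
```

```bash
python3 -c "
from h import *
s=manip.read_state();print(s['moment'].round(3),s['wrist_force'].round(1),s['eef_pos'].round(2),s['eef_rot'].round(3),s['joints'].round(2))"
```

```text
[-0.459 -0.302 -0.012] [ 1.3 -1.1  7.1] [436.59 254.54 114.28] [3.14  0.    1.947] [ 0.46  0.3   1.75 -0.    1.09  0.08]
```

Request:
{"method": "move_arm", "body": {
  "dp": [
    [0,0,0],
    [0,0,0],
    [0,0,0]
  ],
  "rotation": [
    [0,0,-0.03],
    [0,0,-0.02],
    [0,0,0]
  ],
  "hand": [0.05,0.05,0.05]
}}

```text
clock: 23.0
eef_pos: [436.5, 254.6, 114.3]
eef_rot: [3.141, 0.0, 1.898]
wrist_force: [0.7, -2.2, 8.0]
finger_gap: 11.8
finger_force: 40.0
```

```bash
python3 -c "
from h import *
s=manip.read_state();print(s['moment'].round(3),s['wrist_force'].round(1),s['eef_pos'].round(2),s['eef_rot'].round(3),s['joints'].round(2))"
```

```text
[-0.468 -0.148  0.056] [ 0.7 -2.2  8. ] [436.49 254.58 114.29] [3.141 0.    1.898] [ 0.46  0.3   1.75 -0.    1.09  0.13]
```

About 1.54 rad commanded, less about 0.1 rad of blade play, should be inside the catch. I'll let up gently.

Request:
{"method": "move_arm", "body": {
  "dp": [
    [0,0,1],
    [0,0,2],
    [0,0,2],
    [0,0,2],
    [0,0,2],
    [0,0,3],
    [0,0,3],
    [0,0,6],
    [0,0,10],
    [0,0,0]
  ],
  "rotation": [
    [0,0,0],
    [0,0,0],
    [0,0,0],
    [0,0,0],
    [0,0,0],
    [0,0,0],
    [0,0,0],
    [0,0,0],
    [0,0,0],
    [0,0,0]
  ],
  "hand": [0.05,0.05,0.05,0.05,0.05,0.05,0.05,0.05,0.05,0.05]
}}

```text
clock: 24.25
eef_pos: [436.5, 254.8, 145.9]
eef_rot: [3.14, -0.0, 1.898]
wrist_force: [0.6, 0.4, -0.9]
finger_gap: 11.7
finger_force: 40.0
```

Request:
{"method": "move_arm", "body": {
  "dp": [
    [0,0,20],
    [0,0,20],
    [0,0,0],
    [0,0,0]
  ],
  "rotation": [
    [0,0,0],
    [0,0,0],
    [0,0,0],
    [0,0,0]
  ],
  "hand": [0.05,0.05,0.05,0.05]
}}

```text
clock: 24.75
eef_pos: [435.8, 254.5, 183.9]
eef_rot: [-3.141, 0.0, 1.898]
wrist_force: [0.5, -0.1, -1.7]
finger_gap: 11.8
finger_force: 40.0
```

```bash
python3 - <<'E'
from h import *
s,c=wrist("w8");print(s["clock"],s["eef_pos"].round(2),s["eef_rot"].round(4),s["wrist_force"].round(2))
p=s["eef_pos"];R=Ro.from_euler("xyz",s["eef_rot"]).as_matrix()
print(proj(c,p+R@[10,0,51.5]).round(1),proj(c,[436.3,254.7,76]).round(1),proj(c,[470.6,140,76]))
x0,y0=proj(c,[436.3,254.7,76]).astype(int);x1,y1=proj(c,[470.9,140.2,76]).astype(int)
g=lambda x,y:cv2.resize(cv2.convertScaleAbs(c["image"][max(y-36,0):y+36,x-36:x+36,::-1],alpha=1.7),(400,400),interpolation=cv2.INTER_CUBIC)
cv2.imwrite("pics/w8c.png",np.hstack([g(x0,y0),g(x1,y1)]))
E
```

```text
24.75 [435.82 254.48 183.94] [-3.1406e+00  2.0000e-04  1.8978e+00] [ 0.51 -0.08 -1.69]
[279.3 210.8] [280.1 204.6] [275.50440311 323.6921636 ]
```

View pics/w8c.png

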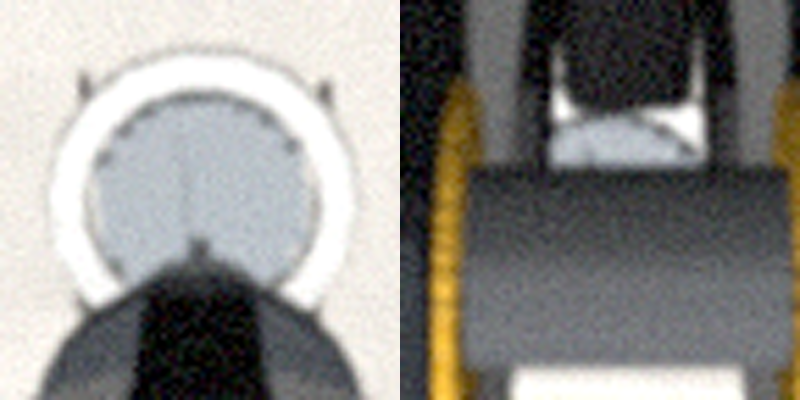

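The crop shows the head level inside its collar, with a gap on the near side and none of the shift a sunk head would show. The slot has turned about 1.45 rad, so the stud is fastened. Now I'll take the key back to the stand.

Request:
{"method": "move_arm", "body": {
  "dp": [
    [5.6,-54,0],
    [5.6,-54,0],
    [5.6,-54,0],
    [5.6,-54,0],
    [5.6,-54,0],
    [5.6,-54,0],
    [5.6,-54,0],
    [5.6,-54,0],
    [5.6,-54.5,0],
    [0,0,0]
  ],
  "rotation": [
    [0,0,0.041],
    [0,0,0.041],
    [0,0,0.041],
    [0,0,0.041],
    [0,0,0.041],
    [0,0,0.041],
    [0,0,0.041],
    [0,0,0.041],
    [0,0,0.044],
    [0,0,0]
  ],
  "hand": [0.05,0.05,0.05,0.05,0.05,0.05,0.05,0.05,0.05,0.05]
}}

```text
clock: 26.05
eef_pos: [485.9, -234.6, 183.4]
eef_rot: [-3.141, -0.002, 2.267]
wrist_force: [0.6, 0.5, -2.2]
finger_gap: 11.7
finger_force: 40.0
```

Request:
{"method": "move_arm", "body": {
  "dp": [
    [0,0,-15],
    [0,0,-15],
    [0,0,-15],
    [0,0,0],
    [0,0,0],
    [0,0,0],
    [0,0,0]
  ],
  "rotation": [
    [0,0,0],
    [0,0,0],
    [0,0,0],
    [0,0,0],
    [0,0,0],
    [0,0,0],
    [0,0,0]
  ],
  "hand": [0.05,0.05,0.05,0.05,0.05,0.05,0.05]
}}

```text
clock: 26.92
eef_pos: [486.6, -231.9, 140.2]
eef_rot: [3.141, 0.001, 2.27]
wrist_force: [-0.7, -0.0, -0.9]
finger_gap: 11.8
finger_force: 40.0
```

```bash
python3 - <<'E'
from h import *
s,c=wrist("w9");print(s["clock"],s["eef_pos"].round(2),s["eef_rot"].round(4),s["wrist_force"].round(2))
p=s["eef_pos"];R=Ro.from_euler("xyz",s["eef_rot"]).as_matrix()
im=cv2.GaussianBlur(c["image"],(0,0),.7).astype(int)
u,v=proj(c,[486.7,-232.2,55]).astype(int);print("hole px",u,v,"tip",proj(c,p+R@[10,0,51.5]).round(1))
# orange-brightness around hole: hole dark brown row just above barrel
for dv in (-14,-10,-6,-2): print(v+dv,im[v+dv,u-22:u+23,0].tolist())
E
```

```text
26.925 [ 486.64 -231.93  140.21] [3.1414e+00 6.0000e-04 2.2698e+00] [-0.72 -0.03 -0.86]
hole px 278 211 tip [279.  210.7]
197 [123, 122, 123, 124, 125, 123, 122, 121, 123, 122, 121, 120, 119, 119, 119, 119, 119, 119, 121, 121, 122, 123, 124, 124, 124, 124, 125, 125, 126, 128, 131, 134, 133, 132, 132, 130, 130, 130, 129, 130, 129, 126, 125, 125, 125]
201 [121, 121, 121, 121, 122, 122, 121, 121, 121, 119, 115, 113, 117, 121, 124, 124, 124, 125, 126, 126, 128, 128, 127, 126, 126, 125, 124, 124, 123, 123, 123, 122, 124, 123, 122, 124, 125, 126, 126, 124, 124, 123, 121, 121, 120]
205 [122, 124, 125, 125, 126, 126, 124, 118, 108, 95, 76, 64, 70, 88, 105, 118, 125, 127, 126, 126, 125, 124, 123, 123, 123, 121, 122, 124, 123, 122, 120, 115, 102, 83, 71, 75, 94, 111, 118, 120, 122, 121, 121, 122, 121]
209 [129, 128, 127, 127, 124, 120, 112, 103, 88, 68, 56, 54, 56, 55, 56, 60, 66, 73, 81, 90, 96, 99, 102, 101, 100, 98, 95, 87, 79, 70, 62, 56, 52, 52, 55, 61, 76, 96, 113, 122, 122, 120, 121, 120, 119]
```

The hole is centred at column 278.6 against the blade at 279.0, so they are aligned. Lowering the key.

Request:
{"method": "move_arm", "body": {
  "dp": [
    [-0.2,-0.1,-12],
    [0,0,-12],
    [0,0,-10],
    [0,0,-6],
    [0,0,-6],
    [0,0,0]
  ],
  "rotation": [
    [0,0,0],
    [0,0,0],
    [0,0,0],
    [0,0,0],
    [0,0,0],
    [0,0,0]
  ],
  "hand": [0.05,0.05,0.05,0.05,0.05,0.05]
}}

```text
clock: 27.72
eef_pos: [486.2, -231.9, 93.5]
eef_rot: [-3.141, -0.001, 2.27]
wrist_force: [-0.4, 0.3, -1.3]
finger_gap: 11.7
finger_force: 40.0
```

Request:
{"method": "move_arm", "body": {
  "dp": [
    [0,0,-6],
    [0,0,-6],
    [0,0,-6],
    [0,0,0]
  ],
  "rotation": [
    [0,0,0],
    [0,0,0],
    [0,0,0],
    [0,0,0]
  ],
  "hand": [0.05,0.05,0.05,0.05]
}}

```text
clock: 28.22
eef_pos: [486.1, -231.8, 75.3]
eef_rot: [-3.141, -0.001, 2.27]
wrist_force: [0.1, -0.0, -0.4]
finger_gap: 11.9
finger_force: 40.0
```

Request:
{"method": "move_arm", "body": {
  "dp": [
    [0,0,-5],
    [0,0,-4],
    [0,0,-2],
    [0,0,0],
    [0,0,0]
  ],
  "rotation": [
    [0,0,0],
    [0,0,0],
    [0,0,0],
    [0,0,0],
    [0,0,0]
  ],
  "hand": [0.05,0.05,0.05,0.05,0.05]
}}

```text
clock: 28.85
eef_pos: [486.4, -232.0, 65.0]
eef_rot: [3.142, 0.0, 2.27]
wrist_force: [0.2, -0.3, -1.1]
finger_gap: 11.8
finger_force: 40.0
```

Request:
{"method": "move_arm", "body": {
  "dp": [
    [0,0,-1],
    [0,0,0],
    [0,0,0]
  ],
  "rotation": [
    [0,0,0],
    [0,0,0],
    [0,0,0]
  ],
  "hand": [0.05,0.05,0.05]
}}

```text
clock: 29.22
eef_pos: [486.3, -232.0, 63.9]
eef_rot: [3.142, 0.0, 2.27]
wrist_force: [-0.2, 0.1, -2.6]
finger_gap: 11.8
finger_force: 40.0
```

Request:
{"method": "move_arm", "body": {
  "dp": [
    [0,0,-0.5],
    [0,0,0],
    [0,0,0]
  ],
  "rotation": [
    [0,0,0],
    [0,0,0],
    [0,0,0]
  ],
  "hand": [0.05,0.05,0.05]
}}

```text
clock: 29.6
eef_pos: [486.4, -232.0, 63.5]
eef_rot: [3.142, 0.0, 2.27]
wrist_force: [-0.5, 0.3, 2.3]
finger_gap: 12.0
finger_force: 40.0
```

Force reads +2.3 N at the original grasp height, so the flange is seated. I'll release and retreat upward.

Request:
{"method": "move_arm", "body": {
  "dp": [
    [0,0,0],
    [0,0,0],
    [0,0,0],
    [0,0,0],
    [0,0,0]
  ],
  "rotation": [
    [0,0,0],
    [0,0,0],
    [0,0,0],
    [0,0,0],
    [0,0,0]
  ],
  "hand": [0.2,0.3,0.5,0.5,0.5]
}}

```text
clock: 30.22
eef_pos: [486.3, -232.0, 63.3]
eef_rot: [-3.142, -0.0, 2.27]
wrist_force: [-1.0, 0.3, -0.3]
finger_gap: 47.1
finger_force: 0.0
```

Request:
{"method": "move_arm", "body": {
  "dp": [
    [0,0,10],
    [0,0,20],
    [0,0,30],
    [0,0,40],
    [0,0,33],
    [0,0,0],
    [0,0,0],
    [0,0,0]
  ],
  "rotation": [
    [0,0,0],
    [0,0,0],
    [0,0,0],
    [0,0,0],
    [0,0,0],
    [0,0,0],
    [0,0,0],
    [0,0,0]
  ],
  "hand": [0.6,0.6,0.6,0.6,0.6,0.6,0.6,0.6]
}}

```text
clock: 31.22
eef_pos: [485.9, -231.7, 195.3]
eef_rot: [-3.141, -0.002, 2.27]
wrist_force: [-0.6, -0.1, -0.6]
finger_gap: 56.6
finger_force: 0.0
```

```bash
python3 - <<'E'
from h import *
s,c=wrist("w10");print(s["clock"],s["eef_pos"].round(1),s["eef_rot"].round(3),s["finger_gap"],s["finger_force"])
for n in ("w5","w10"):
    c=load(n);im=cv2.GaussianBlur(c["image"],(0,0),.7).astype(int)
    u,v=proj(c,[487,-232,94]).astype(int)
    sub=np.zeros(im.shape[:2],bool);sub[v-35:v+30,u-35:u+35]=1
    mx=im.max(2);m=(mx<24)&sub;m=cv2.morphologyEx(m.astype(np.uint8),2,np.ones((3,3)))
    ct=max(cv2.findContours(m,0,1)[0],key=cv2.contourArea);r=cv2.minAreaRect(ct);print(n,r,onz(c,*r[0],94).round(1))
# bystanders: compare top view with the start
t0=load("top0");t=dict(camera("top"));d=np.abs(cv2.GaussianBlur(t["image"],(0,0),1.5).astype(int)-cv2.GaussianBlur(t0["image"],(0,0),1.5)).max(2)
n,l,st,ce=cv2.connectedComponentsWithStats((d>15).astype(np.uint8));print([(ce[i].round().tolist(),int(st[i,4])) for i in range(1,n) if st[i,4]>15])
E
```

```text
31.225 [ 485.9 -231.7  195.3] [-3.141e+00 -2.000e-03  2.270e+00] 56.56987106085248 0.0
w5 ((275.5, 203.5), (43.0, 11.0), 90.0) [ 483.7 -228.7   94. ]
w10 ((280.0, 202.5), (43.0, 12.0), 90.0) [ 484.1 -228.4   94. ]
[([281.0, 33.0], 2702), ([196.0, 214.0], 130681), ([399.0, 300.0], 29851), ([500.0, 329.0], 17421), ([547.0, 237.0], 26), ([535.0, 240.0], 20), ([185.0, 404.0], 2882), ([254.0, 414.0], 59)]
```

The key stands where it was found. The clock has room, so I'll check the stud once from the earlier viewpoint, numerically.

Request:
{"method": "move_arm", "body": {
  "dp": [
    [-6,54,0],
    [-6,54,0],
    [-6,54,0],
    [-6,54,0],
    [-6,54,0],
    [-6,54,0],
    [-6,54,-5],
    [-6,54,-5],
    [-6,54,-4],
    [0,0,0]
  ],
  "rotation": [
    [0,0,0.13],
    [0,0,0.13],
    [0,0,0.13],
    [0,0,0.13],
    [0,0,0.13],
    [0,0,0.13],
    [0,0,0.13],
    [0,0,0.13],
    [0,0,0.137],
    [0,0,0]
  ],
  "hand": [1,1,1,1,1,1,1,1,1,1]
}}

```text
clock: 32.58
eef_pos: [431.3, 256.5, 181.4]
eef_rot: [-3.142, -0.001, -2.831]
wrist_force: [-0.3, 0.2, -0.6]
finger_gap: 93.8
finger_force: 0.0
```

Request:
{"method": "move_arm", "body": {
  "dp": [
    [0,0,0],
    [0,0,0],
    [0,0,0],
    [0,0,0]
  ],
  "rotation": [
    [0,0,0],
    [0,0,0],
    [0,0,0],
    [0,0,0]
  ],
  "hand": [1,1,1,1]
}}

```text
clock: 33.08
eef_pos: [432.5, 253.6, 182.5]
eef_rot: [3.142, 0.0, -2.837]
wrist_force: [-0.0, -0.0, 1.2]
finger_gap: 93.8
finger_force: 0.0
```

```bash
python3 - <<'E'
from h import *
s,c=wrist("w11");print(s["clock"],s["eef_pos"].round(1),s["eef_rot"].round(3),s["finger_gap"])
for n in ("w2","w11"):
    c=load(n);g=cv2.GaussianBlur(c["image"],(0,0),.8).astype(int)
    for q in ((436.3,254.7),(470.9,139.9)):
        e,X=stud(c,q,76);print(n,np.round(e[0]+e[1],1),X.round(2))
        # collar: bright ring, outer contour
        u,v=proj(c,[*q,76]);u,v=int(round(u)),int(round(v))
        print("  vertical",g[v-28:v+28,u].max(1).tolist())
        P=g[v-14:v+15,u-14:u+15].max(2).astype(float);P-=cv2.GaussianBlur(P,(0,0),5)
        yy,xx=np.mgrid[-14:15,-14:15];k=(np.hypot(xx,yy)<13)&(P<-4);pts=np.c_[xx[k],yy[k]]
        if len(pts)>4:
            l=cv2.fitLine(pts.astype(np.float32),cv2.DIST_HUBER,0,.01,.01).ravel();print("  slot px dir",l[:2].round(2),len(pts))
E
```

```text
33.075 [432.5 253.6 182.5] [ 3.142  0.    -2.837] 93.81614754576619
w2 [278.4 209.6  35.1  36.7] [436.27 254.7   76.  ]
  vertical [123, 134, 139, 140, 140, 132, 113, 88, 72, 75, 90, 100, 104, 106, 106, 105, 106, 105, 105, 106, 107, 106, 106, 106, 106, 107, 107, 107, 108, 107, 106, 106, 107, 106, 106, 106, 105, 104, 101, 91, 79, 79, 89, 100, 104, 104, 104, 109, 122, 132, 137, 138, 138, 136, 135, 133]
  slot px dir [0.13 0.99] 14
w2 [141.8 207.8  33.6  37.5] [470.75 140.03  76.  ]
  vertical [111, 117, 130, 138, 140, 138, 131, 115, 98, 93, 98, 103, 105, 106, 106, 105, 104, 104, 105, 107, 107, 106, 106, 106, 106, 106, 105, 106, 103, 96, 88, 89, 97, 104, 107, 107, 106, 105, 105, 105, 105, 106, 107, 106, 105, 103, 100, 100, 110, 124, 133, 136, 136, 135, 133, 131]
  slot px dir [ 0.99 -0.11] 83
w11 [278.8 207.8  34.6  35.4] [435.51 254.44  76.  ]
  vertical [123, 132, 137, 139, 138, 131, 113, 92, 82, 87, 98, 105, 106, 106, 106, 105, 105, 105, 105, 106, 106, 106, 107, 107, 106, 107, 106, 103, 92, 82, 83, 93, 102, 105, 105, 106, 107, 106, 105, 105, 106, 106, 106, 106, 102, 95, 92, 102, 120, 132, 137, 138, 136, 134, 133, 132]
  slot px dir [ 1.  -0.1] 89
w11 [143.1 207.   33.3  37.2] [470.76 140.09  76.  ]
  vertical [114, 115, 125, 134, 138, 137, 133, 121, 103, 91, 93, 100, 105, 106, 106, 106, 105, 105, 105, 105, 104, 104, 104, 105, 106, 105, 105, 106, 104, 98, 92, 90, 95, 102, 104, 105, 106, 106, 106, 107, 107, 106, 105, 105, 106, 104, 101, 101, 109, 124, 134, 137, 137, 135, 133, 131]
  slot px dir [ 0.99 -0.1 ] 84
```

The stud's slot and height now match those of the fastened one, so I'm handing in.

```bash
python3 -c "
from cell import manip
print(manip.sign_off())"
```

```text
the job is handed in; nothing more can be done
None
```

I handed the job in at about 33 s: the stud is pressed, turned and caught level with its collar by camera check, the key is back home in its stand and released, and nothing else was disturbed that I know of, though my before-and-after check of the bystanders was inconclusive and the hand-in gave no verdict.

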